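# Strip the clamping fixture and put its parts away

### The arm

A 6-joint arm with a two-finger parallel gripper is mounted at the origin on the work surface. World frame = base frame: x ahead of the robot, y to its left, z up, the work surface at z = 0. Lengths are in mm, angles in rad, forces in N, time in s.
With the tool pointing down it reaches from about 350 to 725 mm from the base axis. Payload 4.3 kg.
Tool frame: the origin (TCP) lies midway between the tips of the shut fingers; the grasp point (between the pads) lies 19 mm behind it; z points along the fingers, y is the line along which they close (so a half turn about z gives the same grasp; the last joint's range is limited). The gripper opens to 85 mm and grips with 20 to 120 N. Pads are 22 mm wide; open, the fingers measure 114 mm over their backs; the gripper's body (76 mm by 85 mm) begins 54 mm behind the grasp point. The pads swing forward as they close: fully open they stand 13 mm farther back than shut.
Start: joints at [-1.395, 0.377, 0.081, 1.274, 0, 1.46], TCP at [162.117, -551.711, 231.329] pointing down, gripper open.
Joint ranges: [-2.72, 2.72], [-0.84, 1.66], [-1.02, 1.22], [-1.77, 2.12], [-1.37, 1.28], [-3.14, 3.14]. Speed limits (rad/s): [2.57, 2.57, 3.14, 3.14, 3.14, 3.14].

### API

Orientations are given as a unit quaternion [x, y, z, w].
In Python, from station import robot gives the robot as it stands. Calls block until the motion is done:
- robot.move_to(position, orientation): joint-space move of the TCP to a pose.
- robot.movel(position, frame=None, feed=150): straight line of the TCP; frame=None keeps the orientation; feed is the mean speed in mm/s.
- robot.move_j(angles): joint-space move.
- robot.gripper_to(opening, grasp_force=None): opening from 0.0 (shut) to 1.0 (fully open); grasp_force is the grip in N (None keeps the last); returns when the fingers have stopped.
- robot.dwell(seconds).
- robot.inverse_kinematics(position, orientation): joint angles nearest the present ones, or None.
- robot.read_camera(name): name is "scene" or "top" or "wrist"; returns (picture, depth): 420x560x3 uint8, red, green, blue; 420x560 float32, mm along the optical axis (not along the pixel's ray), 0 where there is no reading.
- robot.get_calibration(name): a dict with "fx", "fy", "cx", "cy" (pixels), "dist_coeffs" ([k1, k2, p1, p2, k3] as OpenCV has them; the pictures are not rectified), "view" (4x4, takes a point from world to camera coordinates). Camera axes: x right, y down, z forward; pixel columns grow to the right and rows downward; lengths in mm; the calibration is good to about 2 mm. A picture is of the moment at which its call begins: read the wrist's pose just before it. get_calibration takes no time and is no camera call; for the wrist camera it gives the pose at the moment of the call.
A pose or a line that the arm cannot do raises robot.PlanningError and nothing moves.
- robot.job_done(): hands the job in; it is judged then, once.
Readings, each from a call of its own:
- robot.read_clock(): time.
- robot.read_q(): joint angles.
- robot.read_dq(): joint speeds.
- robot.read_joint_efforts(): joint torques, N m.
- robot.read_ee_pos(): TCP position.
- robot.read_orientation(): TCP orientation.
- robot.read_ft_force(): force on the tool from outside, world axes, zero at the start.
- robot.read_ft_torque(): the same for the moment, N m.
- robot.read_gripper_width(): opening from 0.0 (shut) to 1.0 (fully open).
- robot.read_gripper_force(): force on a finger pad.
Only numpy, scipy, OpenCV 4.12 (cv2) and the standard library are available. Lean on these libraries where they do the work, as an engineer would, in place of code of your own. Each camera call takes 0.05 s, during which the arm holds its last target. There are 200 camera calls.

### The job

The job on the small pinned fixture is finished: strip it and put its parts away. Lift the nest plate straight up off its two locating pins by its handle, keeping it level, and lay it flat inside the plywood storage tray; set the loose strap clamp, step block and collar nut each the right way up on the floor of the blue bin that already holds its kind, in the free space beside what is there. Leave the lifting eye lying where it is: it is still needed to hoist the fixture off the bench.

Things in the scene. Friction and masses are not known exactly. Their poses are not given: they have to be found in the camera images.
- strap_center (a point): Loose strap clamp: black steel bar lying flat, 90 (x) x 28 (y) x 16 (z) mm, 0.26 kg, with an open slot 14 x 52 mm along its middle and a nose (last 19 mm at +x) only 10 mm thick. The point is its centre, 8 mm above its underside; z up. Grip it across the 28 mm. It goes into bin_strap, flat, its length along the bin's y.
- step_center (a point): Loose step block: black steel staircase on a flat base, 72 (x) x 30 (y) mm, 8 steps rising from 7 mm at -x to 56 mm at +x, 0.48 kg. The point is 28 mm above the base, mid-width, 8 mm from mid-length towards the tall end, near the centre of mass; the steps there are 35 to 42 mm high. z up. Grip it across the 30 mm. It goes into bin_step, on its base, its length along the bin's y.
- nut_center (a point): Loose bright steel collar nut standing on its collar: collar 42 mm diameter, 7 mm high; above it a hexagon 30 mm across flats (35 over corners); 30 mm high in all, 0.15 kg. The point is its centre, 15 mm above its underside; its x axis is square to a pair of flats; z up. It goes into bin_nut, on its collar, any way round.
- plate_grip (a point): Nest plate: aluminium, 76 (x) x 110 (y) x 12 mm, 0.42 kg, with two low steel nests (7 mm) and a black bridge handle. The point is the centre of the handle's bar, 52 mm above the plate's underside, over the plate's middle; z up. The bar runs along y, 12 mm wide (x), 14 mm high, free for 56 mm between its posts: grip it across the 12 mm. It goes into the tray.
- fixture: Fixed steel fixture under the nest plate: base 130 (x) x 160 (y) x 20 mm; origin: centre of its underside. Rails carry the plate's underside at z = 40 mm, its axes along the fixture's. Two 10 mm pins at (24, -45) and (-24, 45) mm pass up through holes 1.5 mm wider in the plate; it is free once lifted 26 mm. Two black clamps, 55 mm high, turned aside, stand along the +x edge.
- tray: Fixed shallow plywood tray for the nest plate: 114 (x) x 148 (y) x 18 mm outside, 102 x 136 mm inside. Origin: centre of its underside; inner floor at z = 6 mm. The plate lies flat on the floor, its length along the tray's y, either way round, with 13 mm to spare on every side.
- bin_strap: Fixed blue open bin, one of three alike but for their contents; 146 (x) x 122 (y) mm outside, walls and floor 3 mm thick; back (+x) and sides 45 mm high, front wall (-x) 22 mm. Origin: centre of its underside. One strap clamp, 16 mm high, lies along its back wall. The floor before it is free: 116 mm wide (y), from x = -70 to 40 mm; set the new one at about (-16, 0) mm.
- bin_step: Fixed blue open bin, one of three alike but for their contents; 146 (x) x 122 (y) mm outside, walls and floor 3 mm thick; back (+x) and sides 45 mm high, front wall (-x) 22 mm. Origin: centre of its underside. One step block, up to 56 mm high, stands along its back wall. The floor before it is free: 116 mm wide (y), from x = -70 to 39 mm; set the new one at about (-16, 0) mm.
- bin_nut: Fixed blue open bin, one of three alike but for their contents; 146 (x) x 122 (y) mm outside, walls and floor 3 mm thick; back (+x) and sides 45 mm high, front wall (-x) 22 mm. Origin: centre of its underside. Two collar nuts, 30 mm high, stand at its back. The floor before it is free: 116 mm wide (y), from x = -70 to 26 mm; set the new one at about (-16, 0) mm.
- lifting_eye: Not to be moved: steel lifting eye bolt lying loose on the bench among the other parts, a ring of 54 mm outer diameter and 12 mm thick with a threaded shank to its +x, 84 mm long in all. Origin: centre of the ring, on its underside; z up.

How it is judged:
By the outcome, as a careful person would: the job done as asked, in the order asked, and still so for the second after the job is handed in, with the robot touching nothing.
It also fails if it takes over 128 s, if anything falls off the work surface, if the arm or the gripper's body presses on something with over 40 N, if the wrist force passes 120 N, or if a joint passes its speed limit or range.

## Working session

There is one attempt and no reset: what is moved stays moved. The work goes in short steps, each a Python script; the robot and the scene stay as the last script left them, time stands still between calls to the robot, and variables do not carry over. Pictures are saved under pics/ and viewed, at most 14 in all, crops included, and the job is handed in when it is done.

```bash
ls; mkdir -p pics
cat > h.py <<'E'
import numpy as np, cv2
from station import robot
def snap(name):
    c=robot.get_calibration(name); p,d=robot.read_camera(name)
    return p,d,{k:np.array(v) for k,v in c.items()}
def save(fn,p): cv2.imwrite(fn,p[:,:,::-1])
def K(c): return np.array([[c['fx'],0,c['cx']],[0,c['fy'],c['cy']],[0,0,1.]])
def ray(c,uv):
    n=cv2.undistortPoints(np.array(uv,float).reshape(-1,1,2),K(c),c['dist_coeffs']).reshape(-1,2)
    R=c['view'][:3,:3];t=c['view'][:3,3]
    return -R.T@t, np.c_[n,np.ones(len(n))]@R
def onz(c,uv,z):
    o,d=ray(c,uv); s=(z-o[2])/d[:,2]; return o+d*s[:,None]
def cloud(c,d):
    v,u=np.mgrid[:d.shape[0],:d.shape[1]]
    o,r=ray(c,np.c_[u.ravel(),v.ravel()]); P=o+r*d.ravel()[:,None]
    P[d.ravel()==0]=np.nan
    return P.reshape(*d.shape,3)
E
python3 - <<'E'
from h import *
for n in("top","scene"):
    p,d,c=snap(n); save(f'pics/{n}0.png',p); np.savez(f'{n}0.npz',p=p,d=d,**c)
    print(n,c['fx'],-c['view'][:3,:3].T@c['view'][:3,3],c['dist_coeffs'])
print(robot.read_clock(),robot.read_orientation())
E
```

```text
pics
top 457.53102559086267 [ 416.18490577    1.50329236 1334.37727721] [0.01011647 0.         0.         0.         0.        ]
scene 439.5796092035093 [777.48069883 481.704991   900.54032933] [-0.04654079  0.          0.          0.          0.        ]
0.1 [ 9.89808224e-01  1.42403584e-01 -2.97771365e-05 -9.48181453e-04]
```

View pics/top0.png

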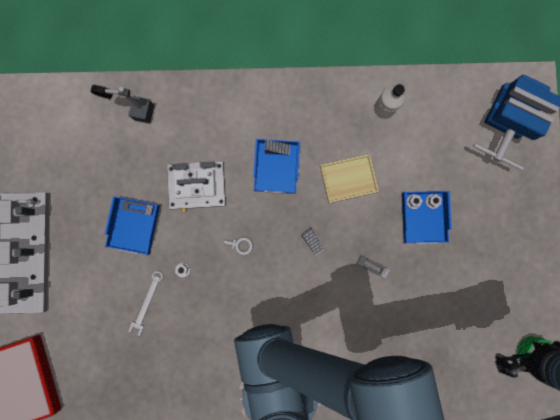

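View pics/scene0.png

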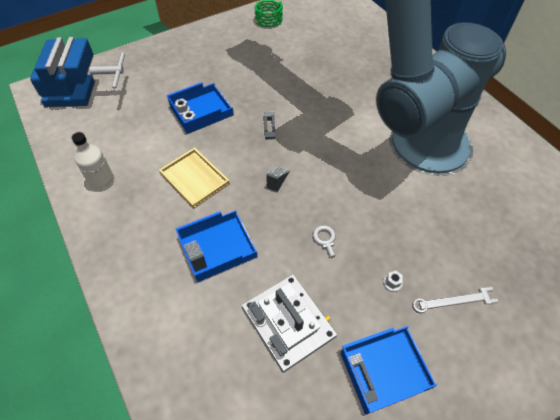

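The top view (up is +x, left is +y) shows:
- **Fixture:** (196,185)
- **Tray:** (349,178)
- **Strap bin:** (133,225)
- **Step bin:** (277,165)
- **Nut bin:** (427,217)
- **Loose strap:** (373,266)
- **Step block:** (312,241)
- **Nut:** (182,270)
- **Lifting eye:** (240,245)

The scene view agrees. Next I'll get coarse positions and the wrist-camera geometry.

Run:
```python
from h import *
z=np.load('top0.npz'); c=z
np.set_printoptions(precision=1,suppress=True)
uv=dict(fix=(196,185,50),tray=(349,178,10),bstrap=(133,225,20),bstep=(277,165,20),bnut=(427,217,20),strap=(373,266,10),step=(312,241,30),nut=(182,270,30),eye=(244,246,10))
for k,(u,v,h) in uv.items():
    p=onz(c,[(u,v)],h)[0]; print(k,p,np.hypot(*p[:2]), cloud(c,z['d'])[v,u] )
hsv=cv2.cvtColor(z['p'],cv2.COLOR_RGB2HSV)
m=cv2.inRange(hsv,(100,150,60),(125,255,255))
cs,_=cv2.findContours(m,cv2.RETR_EXTERNAL,2)
for k in cs:
    if cv2.contourArea(k)>800: print(cv2.minAreaRect(k))
w=robot.get_calibration('wrist'); V=np.array(w['view']); print(w['fx'],w['dist_coeffs']); 
from scipy.spatial.transform import Rotation as R
T=np.eye(4);T[:3,:3]=R.from_quat(robot.read_orientation()).as_matrix();T[:3,3]=robot.read_ee_pos()
print(np.linalg.inv(T)@np.linalg.inv(V))
```

```text
fix [597.5 222.4  50. ] 637.5725686906012 [597.6 222.5  49.3]
tray [ 613.  -217.6   10. ] 650.4861756778998 [ 614.3 -219.     1.4]
bstrap [490.4 409.2  20. ] 638.6548357518245 [491.6 415.9  -1.9]
bstep [654.7  -8.1  20. ] 654.739416003099 [656.9  -8.2   8. ]
bnut [ 492.8 -436.    20. ] 658.0465638293781 [ 493.7 -440.8    5.7]
strap [ 356.2 -276.9   10. ] 451.15190736577415 [ 356.  -277.7    6.2]
step [ 431.8 -102.2   30. ] 443.7775031972913 [ 431.8 -101.9   33.9]
nut [359.1 267.7  30. ] 447.9327082045662 [359.3 267.2  32.5]
eye [422.5  92.7  10. ] 432.55569532283977 [422.5  93.5  -1. ]
((130.71153259277344, 224.9423065185547), (47.65621566772461, 50.59795379638672), 11.309932708740234)
((426.3897399902344, 216.47218322753906), (50.31918716430664, 47.41435241699219), 88.21009063720703)
((275.9203796386719, 165.6947021484375), (43.83602523803711, 51.15311050415039), 3.814074993133545)
324.3550444518179 [-0.1  0.   0.   0.   0. ]
[[   0.    -1.    -0.3   70.2]
 [   1.     0.     0.    -0.7]
 [  -0.    -0.3    1.  -142.7]
 [   0.     0.     0.     1. ]]
```

Run:
```python
from h import *
for n,p in (('wR',[520,-300,280]),('wM',[520,-30,280]),('wL',[520,290,280])):
    robot.move_to(p,[1,0,0,0]); robot.dwell(0.3)
    im,d,c=snap('wrist'); save(f'pics/{n}.png',im); np.savez(f'{n}.npz',p=im,d=d,**c)
    print(robot.read_clock(),robot.read_ee_pos(),robot.read_q())
```

```text
2.0667 [ 519.70578749 -300.43369738  279.94312226] [-6.29791624e-01  4.28752906e-01  2.82933593e-01  1.42507110e+00
 -3.66947436e-06  2.51267136e+00]
3.4667 [520.16054439 -30.75968504 279.87611244] [-1.80816931e-01  2.58107278e-01  3.89180735e-02  1.35171695e+00
 -5.16706390e-05  2.96207211e+00]
8.5 [520.01391437 289.96617042 279.99777148] [ 4.02155948e-01  4.17610753e-01  2.66092358e-01  1.41927989e+00
 -8.51167366e-06 -2.73937240e+00]
```

View pics/wR.png

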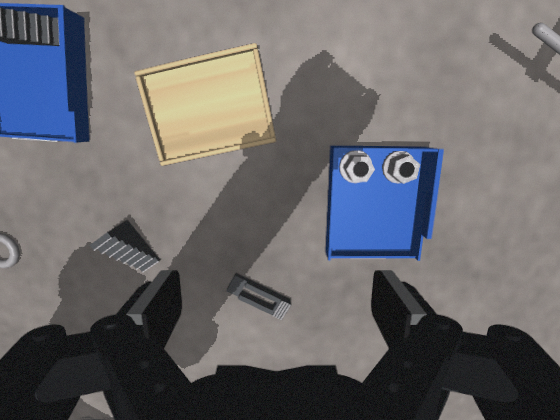

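View pics/wM.png

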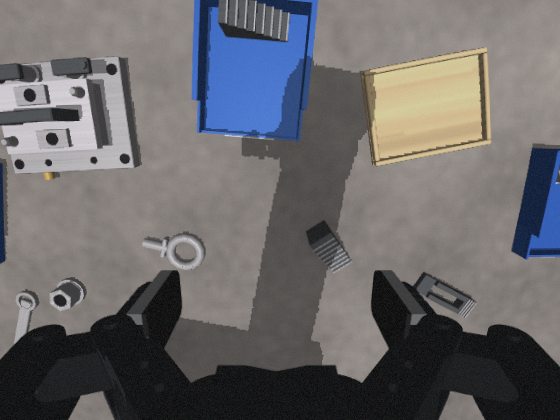

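View pics/wL.png

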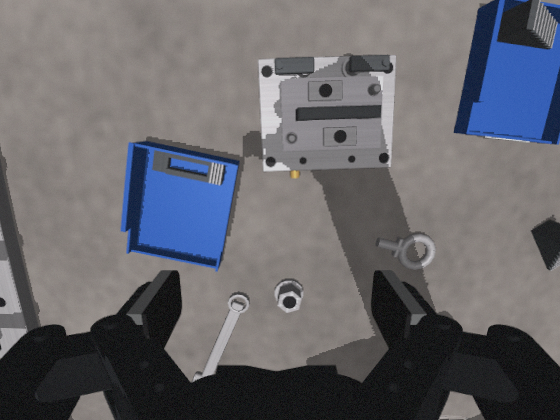

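wR shows the tray at (205,105), nut bin (380,200), strap (260,297) and step block (128,245). wM shows the step bin at (252,70), and wL shows the fixture at (327,113) with its handle at (338,113), the strap bin (182,205) and the nut (289,295). I'll now measure by height bands in the depth clouds.

```bash
cat > meas.py <<'E'
from h import *
np.set_printoptions(precision=1,suppress=True)
def load(n):
    z=np.load(n+'.npz'); return z['p'],cloud(z,z['d']),z
def sel(P,c,r,zlo,zhi,extra=None):
    m=(np.hypot(P[...,0]-c[0],P[...,1]-c[1])<r)&(P[...,2]>zlo)&(P[...,2]<zhi)
    if extra is not None: m&=extra
    m=cv2.morphologyEx(m.astype(np.uint8),cv2.MORPH_OPEN,np.ones((2,2)))>0
    return P[m]
def rect(Q):
    (cx,cy),(w,h),a=cv2.minAreaRect(Q[:,:2].astype(np.float32))
    if w<h: w,h,a=h,w,a+90      # angle of the long side from world x
    return f'c=({cx:.1f},{cy:.1f}) long {w:.1f} short {h:.1f} ang {(a+90)%180-90:.1f} n={len(Q)} z={np.median(Q[:,2]):.1f}'
def blue(p): return cv2.inRange(cv2.cvtColor(p,cv2.COLOR_RGB2HSV),(100,120,30),(130,255,255))>0
E
python3 - <<'E'
from meas import *
D={n:load(n) for n in('wR','wM','wL')}
def go(t,n,c,r,lo,hi,b=False):
    p,P,_=D[n]; Q=sel(P,c,r,lo,hi,blue(p) if b else None)
    print(t,n,rect(Q) if len(Q)>8 else len(Q))
for n in D:
    P=D[n][1]; print(n,'bench z',np.nanmedian(P[...,2][(P[...,2]<15)&(P[...,2]>-15)]),np.nanstd(P[250:270,200:350,2]))
go('handle','wL',(597,222),90,80,110)
go('plate+','wL',(597,222),110,46,66)
go('base','wL',(597,222),120,14,70)
go('tray','wR',(613,-217),105,11,28);go('tray','wM',(613,-217),105,11,28)
for t,n,c in(('bstrap','wL',(490,409)),('bnut','wR',(493,-436)),('bstep','wM',(655,-8))):
    go(t+' rim',n,c,105,34,50,True); go(t+' all',n,c,110,12,50,True); go(t+' floor',n,c,105,-4,8,True)
go('strap','wR',(356,-277),65,7,25);go('strap','wM',(356,-277),65,7,25)
go('step','wR',(432,-102),60,6,70);go('step','wM',(432,-102),60,6,70);go('steptall','wM',(432,-102),60,45,70)
go('nut','wL',(359,268),35,22,40);go('nutall','wL',(359,268),35,5,40);go('nut','wM',(359,268),35,22,40)
go('eye','wL',(422,93),70,6,25)
p=D['wL'][0][255:335,240:340]; save('pics/nutcrop.png',cv2.resize(p,None,fx=7,fy=7,interpolation=cv2.INTER_CUBIC))
E
```

```text
wR bench z 0.24310744447166144 4.77414494677158
wM bench z 0.24701171576302272 10.707306548244542
wL bench z 0.18550938022804075 5.6729278082215115
handle wL c=(602.4,217.0) long 104.8 short 12.6 ang -87.0 n=1097 z=nan
plate+ wL c=(613.0,221.2) long 132.7 short 97.9 ang -85.3 n=7316 z=nan
base wL c=(596.0,223.4) long 165.3 short 140.8 ang -86.0 n=13911 z=nan
tray wR c=(611.5,-215.0) long 153.4 short 118.2 ang -79.0 n=2420 z=nan
tray wM c=(609.7,-222.6) long 160.8 short 118.1 ang -77.9 n=2511 z=nan
bstrap rim wL c=(496.4,418.6) long 142.5 short 131.8 ang 77.4 n=1583 z=nan
bstrap all wL c=(491.0,407.3) long 156.1 short 141.1 ang -23.1 n=3057 z=nan
bstrap floor wL c=(nan,nan) long 0.0 short 0.0 ang 0.0 n=7071 z=nan
bnut rim wR c=(498.6,-440.7) long 151.4 short 123.6 ang 86.7 n=1588 z=nan
bnut all wR c=(499.9,-458.2) long 155.7 short 145.3 ang 68.6 n=3254 z=nan
bnut floor wR c=(467.2,-458.0) long 175.1 short 74.8 ang -41.2 n=6391 z=nan
bstep rim wM c=(675.5,-4.9) long 140.2 short 125.1 ang 85.3 n=1730 z=nan
bstep all wM c=(656.9,-2.7) long 167.4 short 136.0 ang -6.7 n=3139 z=nan
bstep floor wM c=(650.0,-3.8) long 141.7 short 115.5 ang -5.4 n=10052 z=nan
strap wR c=(349.5,-277.9) long 96.9 short 37.8 ang 59.9 n=1075 z=nan
strap wM c=(428.4,-212.6) long 319.0 short 28.4 ang 46.8 n=910 z=nan
step wR c=(416.3,-88.8) long 73.9 short 72.3 ang 34.5 n=1700 z=28.0
step wM c=(427.6,-104.7) long 78.5 short 28.5 ang 34.4 n=1154 z=nan
steptall wM c=(450.0,-88.6) long 30.0 short 23.3 ang -55.2 n=355 z=53.7
nut wL c=(348.8,269.9) long 52.0 short 31.9 ang 8.8 n=416 z=nan
nutall wL c=(352.0,267.4) long 53.5 short 32.2 ang 31.9 n=686 z=nan
nut wM c=(344.7,279.7) long 61.6 short 31.7 ang -32.8 n=432 z=nan
eye wL c=(424.6,106.7) long 90.7 short 52.4 ang 63.4 n=1021 z=nan
```

View pics/nutcrop.png

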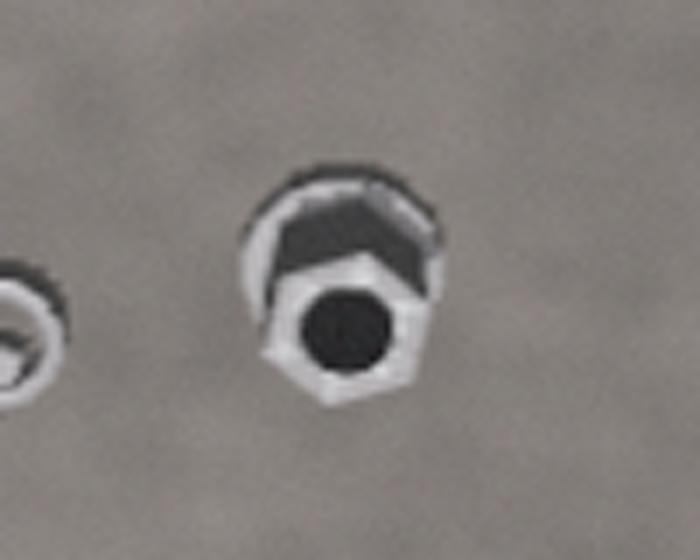

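The nut crop shows the hexagon top with corners at crop pixels (362,252), (434,297), (412,382), (332,405), (264,353) and (282,272). NaNs and edge noise leaked into my masks, so I'll clean those up and cast the nut's corners onto z=30.

```bash
python3 - <<'E'
s=open('meas.py').read()
s=s[:s.index('def sel')]+'''def sel(P,c,r,zlo,zhi,extra=None,k=1):
    m=(np.hypot(P[...,0]-c[0],P[...,1]-c[1])<r)&(P[...,2]>zlo)&(P[...,2]<zhi)
    if extra is not None: m&=extra
    o=cv2.morphologyEx(m.astype(np.uint8),cv2.MORPH_OPEN,np.ones((3,3))) if k else m.astype(np.uint8)
    n,l,st,_=cv2.connectedComponentsWithStats(o)
    return P[m&(l==1+np.argmax(st[1:,4]))] if n>1 else P[m]
'''+s[s.index('def rect'):]
open('meas.py','w').write(s)
E
python3 - <<'E'
from meas import *
D={n:load(n) for n in('wR','wM','wL')}
def go(t,n,c,r,lo,hi,b=False,k=1):
    p,P,_=D[n]; Q=sel(P,c,r,lo,hi,blue(p) if b else None,k)
    print(t,n,rect(Q) if len(Q)>8 else len(Q), 'mean',Q[:,:2].mean(0))
go('handle','wL',(597,222),90,88,106)
go('nests/plate','wL',(597,222),110,46,58)
go('base','wL',(597,222),120,14,58)
go('tray','wR',(613,-217),105,11,25,k=0);go('tray','wM',(613,-217),105,11,25,k=0)
for t,n,c in(('bstrap','wL',(490,409)),('bnut','wR',(493,-436)),('bstep','wM',(655,-8))):
    go(t+' rim',n,c,105,38,50,True,0); go(t+' floor',n,c,105,-4,8,True)
go('strap','wR',(356,-277),65,9,23);go('strap','wM',(356,-277),65,9,23)
go('step','wR',(432,-102),60,10,70);go('step','wM',(432,-102),60,10,70);go('steptall','wM',(432,-102),60,52,62)
go('nut','wL',(359,268),35,25,36)
go('eye','wL',(422,93),70,7,18)
_,_,z=D['wL']
hx=np.array([(362,252),(434,297),(412,382),(332,405),(264,353),(282,272)])/7+(240,255)-0.43
H=onz(z,hx,30)[:,:2]; print('hex',H,H.mean(0)); e=np.roll(H,-1,0)-H; n=np.degrees(np.arctan2(-e[:,0],e[:,1])); print('edge len',np.hypot(*e.T),'normals mod60',n%60, 'flats',[np.linalg.norm((H[i]+H[(i+1)%6]-H[(i+3)%6]-H[(i+4)%6])/2) for i in range(3)])
E
```

```text
handle wL c=(602.6,230.3) long 80.1 short 12.3 ang -87.6 n=1092 z=98.8 mean [602.3 231.3]
nests/plate wL c=(602.4,229.4) long 110.0 short 76.5 ang -87.6 n=4545 z=52.1 mean [602.7 231.9]
base wL c=(597.8,229.2) long 160.0 short 138.9 ang -87.7 n=12374 z=21.9 mean [603.1 234.6]
tray wR c=(611.7,-216.2) long 148.9 short 115.0 ang -78.8 n=2430 z=17.5 mean [ 616.8 -214.6]
tray wM c=(611.6,-215.6) long 149.2 short 114.9 ang -78.7 n=2531 z=17.5 mean [ 614.7 -217.6]
bstrap rim wL c=(505.6,409.2) long 128.7 short 110.3 ang 77.6 n=1433 z=45.5 mean [520.8 413.5]
bstrap floor wL c=(485.0,415.4) long 134.7 short 113.9 ang -12.1 n=6721 z=3.0 mean [476. 419.]
bnut rim wR c=(510.6,-429.0) long 129.0 short 110.1 ang 89.5 n=1448 z=45.6 mean [ 522.4 -436.2]
bnut floor wR c=(489.9,-432.0) long 136.8 short 112.3 ang -0.5 n=6153 z=3.1 mean [ 476.3 -433. ]
bstep rim wM c=(663.4,-46.6) long 108.7 short 49.0 ang -2.4 n=783 z=45.8 mean [672.4 -63.1]
bstep floor wM c=(650.4,-3.2) long 141.1 short 116.9 ang -5.3 n=10039 z=3.1 mean [642.8  -3.1]
strap wR c=(354.7,-275.3) long 90.1 short 29.9 ang 61.5 n=947 z=15.4 mean [ 354.4 -278.1]
strap wM c=(354.7,-274.9) long 91.7 short 29.1 ang 61.7 n=812 z=15.7 mean [ 354.2 -276.7]
step wR c=(432.9,-100.4) long 64.0 short 32.9 ang 33.0 n=1520 z=33.9 mean [ 439.6 -102.2]
step wM c=(433.4,-99.7) long 63.6 short 30.0 ang 34.0 n=1051 z=36.4 mean [442.2 -94.9]
steptall wM c=(455.9,-85.2) long 28.6 short 9.6 ang -55.5 n=188 z=55.7 mean [456.3 -85.2]
nut wL c=(359.3,272.6) long 32.8 short 28.7 ang -12.1 n=385 z=29.9 mean [359.7 272.9]
eye wL c=(421.3,111.5) long 79.8 short 52.5 ang -83.4 n=983 z=11.4 mean [426.6 107.3]
hex [[375.2 269.9]
 [365.4 255.7]
 [346.6 259.6]
 [341.4 275.3]
 [353.1 288.7]
 [370.9 285.3]] [358.8 272.4]
edge len [17.2 19.2 16.5 17.8 18.1 16. ] normals mod60 [25.3 18.4 18.2 19.  19.  15.6] flats [np.float64(30.005053536168806), np.float64(29.9400092296663), np.float64(30.757241831864153)]
```

All measured sizes match their specs: plate 110×76.5 at z 52, bar top at 98.8, tray 149×115, strap 90×30, nut 30 across flats. Two separate estimates of the step block point agree to within 0.3 mm. I'll strip the plate first.

```bash
cat > act.py <<'E'
from h import *
def q(deg):
    t=np.radians(deg)/2; return [float(np.cos(t)),float(np.sin(t)),0.,0.]
def st(t):
    print(t,'t=%.1f'%robot.read_clock(),'tcp',np.round(robot.read_ee_pos(),1),'w=%.3f'%robot.read_gripper_width(),'gf=%.0f'%robot.read_gripper_force(),'ft',np.round(robot.read_ft_force(),1),flush=True)
def pick(x,y,z,th,open_,force,up=200,slow=40):
    robot.move_to([x,y,up],q(th)); robot.gripper_to(open_)
    robot.movel([x,y,z+35],feed=150); robot.movel([x,y,z],feed=60); st('at')
    robot.gripper_to(0.0,grasp_force=force); st('grip')
    robot.movel([x,y,z+slow],feed=50); robot.movel([x,y,up],feed=150); st('up')
def place(x,y,z,th,open_,up=200):
    robot.move_to([x,y,up],q(th)); st('over')
    robot.movel([x,y,z+25],feed=150); robot.movel([x,y,z],feed=30); robot.dwell(.2); st('down')
    robot.gripper_to(open_); robot.dwell(.2)
    robot.movel([x,y,z+30],feed=60); robot.movel([x,y,up],feed=200); st('off')
E
python3 - <<'E'
from act import *
pick(602.5,229.8,75,-87.6,0.5,70,up=190)
im,d,c=snap('wrist'); save('pics/plate_up.png',im)
E
```

```text
at t=11.7 tcp [602.5 229.8  75. ] w=0.503 gf=0 ft [-0.3  0.  -0.3]
grip t=12.1 tcp [602.7 229.9  75.6] w=0.121 gf=69 ft [-1.2  0.1  3.2]
up t=13.7 tcp [602.1 229.7 189.1] w=0.123 gf=68 ft [ 0.1 -0.5 -6.2]
```

View pics/plate_up.png

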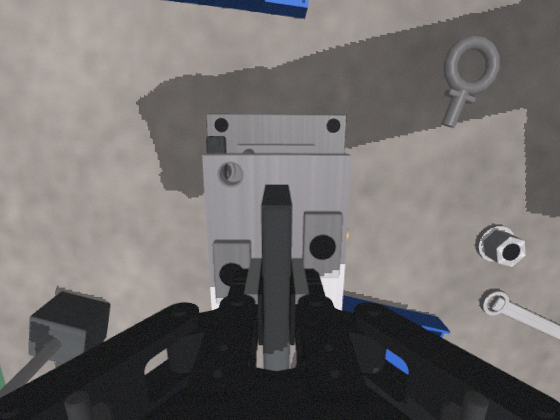

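The plate is clear of its pins and hangs level in the fingers, with its hole at (231,174) and the base below it. Placing it in the tray.

Run:
```python
from act import *
place(611.6,-215.9,42,-78.8,0.5,up=190)
robot.movel([560,-215.9,300],feed=250)
im,d,c=snap('wrist'); save('pics/plate_dn.png',im); np.savez('pd.npz',p=im,d=d,**c)
```

```text
over t=15.3 tcp [ 611.9 -214.6  189.9] w=0.128 gf=68 ft [ 0.4  0.1 -5.2]
down t=17.5 tcp [ 611.8 -215.9   42.1] w=0.123 gf=68 ft [-0.6 -0.6 -5.5]
off t=19.5 tcp [ 611.  -215.6  188.7] w=0.500 gf=0 ft [-1.5 -0.8  0.5]
```

View pics/plate_dn.png

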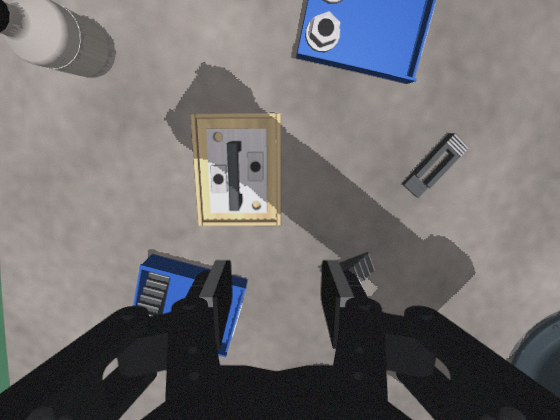

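The plate lies flat and centred inside the tray at (236,171). Strap clamp next.

Run:
```python
from act import *
pick(354.7,-275.1,2,-118.4,0.75,70,up=150)
st('x')
place(469.2,418,5.8,-102.1,0.6,up=170)
im,d,c=snap('wrist'); save('pics/strap_dn.png',im); np.savez('sd.npz',p=im,d=d,**c)
```

```text
at t=23.2 tcp [ 354.6 -275.     1.9] w=0.749 gf=0 ft [0.7 0.6 0.1]
grip t=23.6 tcp [ 355.  -275.5    2.6] w=0.308 gf=70 ft [-0.8  1.1  5.3]
up t=25.4 tcp [ 354.2 -274.6  149.1] w=0.304 gf=69 ft [-0.5  0.8 -3.4]
x t=25.4 tcp [ 354.2 -274.6  149.1] w=0.304 gf=69 ft [-0.5  0.8 -3.4]
over t=27.9 tcp [469.9 417.  170. ] w=0.306 gf=69 ft [ 0.1  0.7 -3. ]
down t=30.1 tcp [469.3 418.1   5.8] w=0.306 gf=69 ft [ 1.2 -0.2 -3.5]
off t=32.2 tcp [468.6 417.5 168.6] w=0.601 gf=0 ft [-0.3 -0.4 -0. ]
```

View pics/strap_dn.png

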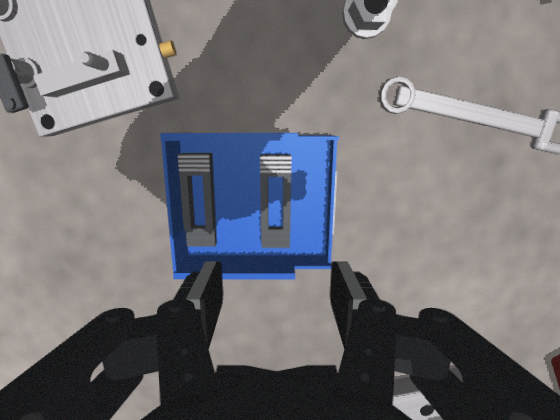

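The new strap lies flat at (275,200), parallel to the existing one at (197,200). Step block next.

Run:
```python
from act import *
pick(436.2,-98.1,9.5,-146.3,0.8,90,up=180)
o=np.array([650.4,-3.2]); a=np.radians(-5.3); R=np.array([[np.cos(a),-np.sin(a)],[np.sin(a),np.cos(a)]])
x,y=o+R@[-16,4]
place(x,y,13.8,-95.3,0.6,up=190)
robot.movel([x-40,y,230],feed=250)
im,d,c=snap('wrist'); save('pics/step_dn.png',im); np.savez('std.npz',p=im,d=d,**c)
```

```text
at t=36.2 tcp [436.2 -98.1   9.4] w=0.799 gf=0 ft [ 0.8 -0.5 -0. ]
grip t=36.6 tcp [436.7 -98.3  10.1] w=0.340 gf=89 ft [-1.1  0.   6.4]
up t=38.6 tcp [435.4 -97.8 179. ] w=0.337 gf=89 ft [-0.2 -0.2 -5.2]
over t=39.5 tcp [633.6   1.8 188.9] w=0.340 gf=89 ft [-0.4 -0.1 -5. ]
down t=41.8 tcp [635.    2.2  14. ] w=0.336 gf=89 ft [-0.3 -0.1 -4.7]
off t=43.9 tcp [634.    2.3 188.6] w=0.604 gf=0 ft [0.1 0.2 0.3]
```

View pics/step_dn.png

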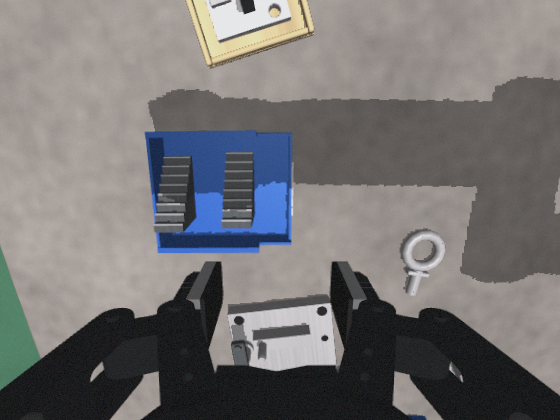

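The new step block stands on its base at (238,190), beside and parallel to the existing one. Nut next.

Run:
```python
from act import *
pick(359,272.5,9.5,-71,0.65,50,up=160)
place(474,-430.4,13.2,180,0.6,up=180)
robot.movel([420,-360,250],feed=250)
im,d,c=snap('wrist'); save('pics/nut_dn.png',im); np.savez('nd.npz',p=im,d=d,**c)
p,d,c=snap('top'); save('pics/top1.png',p[40:340,90:490])
st('end')
```

```text
at t=47.6 tcp [358.9 272.5   9.4] w=0.648 gf=0 ft [ 0.7 -0.5  0.5]
grip t=47.9 tcp [359.5 272.8  10. ] w=0.342 gf=50 ft [-0.9 -0.6  4.7]
up t=49.8 tcp [358.3 272.1 159.1] w=0.335 gf=49 ft [-0.9 -0.5 -2.1]
over t=52.3 tcp [ 474.7 -429.4  180.1] w=0.335 gf=49 ft [-0.2  0.3 -1.2]
down t=54.6 tcp [ 474.1 -430.5   13.2] w=0.339 gf=49 ft [-0.1 -0.1 -1.8]
off t=56.6 tcp [ 473.5 -429.8  178.6] w=0.599 gf=0 ft [-0.5  0.9  0.5]
end t=57.3 tcp [ 420.  -360.3  248. ] w=0.603 gf=0 ft [-0.7  0.1 -0.2]
```

View pics/nut_dn.png

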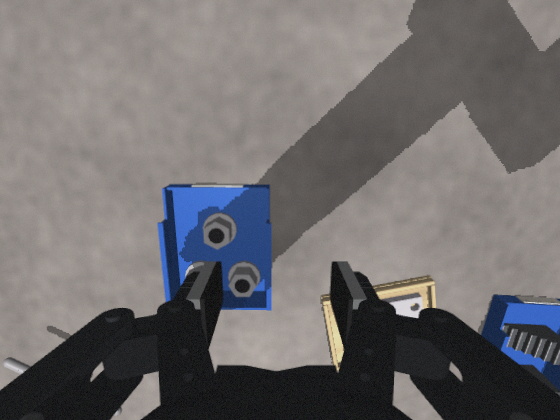

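View pics/top1.png

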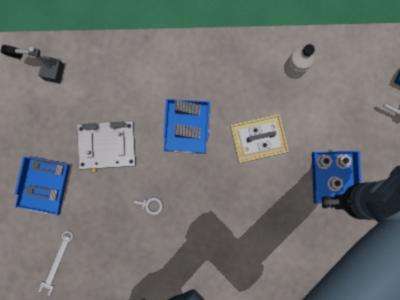

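The wrist view shows the nut upright on its collar at (218,232), clear of the other two nuts. The top view shows every part put away and the eye untouched at (150,206), so I'm handing in.

```bash
python3 -c "
from h import *
robot.dwell(.5); print(robot.job_done())"
```

```text
the job is handed in; nothing more can be done
None
```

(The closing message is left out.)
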